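# Hang the scraper back between its neighbours

### The arm

A 6-joint arm with a two-finger parallel gripper is mounted at the origin on the work surface. World frame = base frame: x ahead of the robot, y to its left, z up, the work surface at z = 0. Lengths are in mm, angles in rad, forces in N, time in s.
With the tool pointing down it reaches from about 275 to 750 mm from the base axis. Payload 10.2 kg.
Tool frame: the origin (TCP) lies at the very end of the fingers, on their centre line; the grasp point (between the pads) lies 19 mm behind it; z points along the fingers, y is the line along which they close (so a half turn about z gives the same grasp; the last joint's range is limited). The gripper opens to 85 mm and grips with 20 to 120 N. Pads are 22 mm wide; open, the fingers measure 114 mm over their backs; the gripper's body (76 mm by 85 mm) begins 54 mm behind the grasp point. The pads swing forward as they close: fully open they stand 13 mm farther back than shut.
Start: joints at [0.924, 0.313, 1.498, -0, 1.331, -0.223], TCP at [215.907, 478.555, 231.294] pointing down, gripper open.
Joint ranges: [-2.94, 2.94], [-0.97, 2.17], [0.19, 2.56], [-1.23, 4.37], [0.02, 3.11], [-2.88, 2.88]. Speed limits (rad/s): [2.39, 2.39, 3.01, 3.14, 3.14, 3.14].

### API

Orientations are given as a unit quaternion [w, x, y, z].
In Python, from rig import monitor, eyes, job gives the robot as it stands. The module is installed in compiled form; this text tells all that it offers.
- The arm moves only by the tool send_rows, never from a script. Its argument "targets" is one flat list of numbers, 7 for each row, row after row: the turn, a rotation vector about the tool's x, y, z in degrees, then the shift along the tool's x, y, z in units of 60 mm (1.0 is 60 mm), then the opening, from -1 (shut) to 1 (fully open), so that 0 is half open. A call has 1 to 5 rows; each row shifts and turns the commanded pose from where the row before left it, along the tool's axes as they then stand; what a row does not reach is not made up. A row lasts 1/8 s, in which the tool goes at most 62.5 mm and 10.7 degrees, less where a joint would pass 70% of its speed; a pose out of reach is approached as far as the arm can. A call is refused whole if a number of a shift passes 1 or a number of a turn 10.7, either way. A call with a gripper value outside its range is refused whole. The fingers move at their own pace and stop on an object; "newtons" is the grip in N (left out, the last holds). Time passes only in rows, so rows that do not move let the fingers close. It gives the time, the measured TCP pose, the force, the opening and the grip force at its end, in the units of the state.
- monitor.sense(): the state, without advancing time (a new reading comes with each control period).
- eyes.capture(name): name is "scene" or "top"; returns a dict with "img" (384x512x3 uint8, red, green, blue), "K" (3x3 intrinsics, pixels), "R" (3x3) and "t" (3): a world point X has camera coordinates R X + t. Camera axes: x right, y down, z forward; pixel columns grow to the right and rows downward; lengths in mm; the calibration is good to about 2 mm. A picture is of the moment at which its call begins. There is no depth.
- job.finish_job(): hands the job in; it is judged then, once.
The state is a dict: "time_s": time; "joints": joint angles; "dq": joint speeds; "tau": joint torques, N m; "eef_pos": TCP position; "ee_rot": TCP orientation; "force": force on the tool from outside, world axes, zero at the start; "wrist_torque": the same for the moment, N m; "grip_width": opening from 0.0 (shut) to 1.0 (fully open); "grip_force": force on a finger pad.
Only numpy, scipy, OpenCV 4.12 (cv2) and the standard library are available. Lean on these libraries where they do the work, as an engineer would, in place of code of your own. Each camera call takes 0.05 s, during which the arm holds its last target. There are 200 camera calls.

### The job

Lift the orange-handled scraper out of its wooden parking block and hang it by its eye on the empty yellow hook of the rack: slip the eye over the turned-up end, push it back to the stop on the hook, and lower it gently until the hook carries it before letting go. The hook may sit a little higher or lower than marked, so feel for it and never force it (keep under 12 N); do not drop the scraper, do not knock the tools hanging beside it, and leave the other things on the bench alone.

Things in the scene. Friction and masses are not known exactly. Their poses are not given: they have to be found in the camera images.
- scraper_head (a point): Grasp point in the scraper's head: 15 mm below the handle's top, mid-width, mid-thickness. The head is solid, 50 mm tall, 40 mm wide (y), 14 mm thick (x); z points up the tool. Pinch it across the 14 mm, so the fingers are in front of and behind the tool, not between it and its neighbours on the rack. Keep fingertips above the eye, whose upper edge is 35 mm below this point.
- scraper_eye (a point): Centre of the scraper's eye, a rectangular opening through the handle along its x, 15 mm wide (y), 16 mm tall (z). 43 mm below scraper_head, 123 mm above the blade's lower edge. Axes as scraper_head.
- scraper: Loose flat scraper, 181 mm tall, standing blade down in the parking block. Orange handle 116 mm tall, from its top: solid head 50 mm, eye 16 mm, solid 50 mm. Below it a steel blade 56 mm wide (y), 3 mm thick (x), 65 mm tall. Same front and back. 0.2 to 0.32 kg. Origin: middle of the blade's lower edge; z up the tool.
- block: Light wooden parking block, fixed, 64 (x) by 100 (y) by 80 mm tall, origin under its centre. Its upright slot, about 6.5 by 59.5 mm (long way along y), 72 mm deep, holds the blade; the handle's lower end rests on the block. Lift the scraper straight up, at least 70 mm, to clear it.
- rack: Wooden hook rack, fixed: a 400 mm rail along its y on two feet, rail 188 to 222 mm high. Origin on the table below the hooks' mounting line; the hooks point to its -x, roughly towards the robot. Five hooks 66 mm apart, axes as the rack's; four carry other tools, the yellow one is empty.
- home: Yellow carrier block of the empty hook, fixed on the rack, origin on the table, axes as the rack's; its top is at 230 mm. From it a level yellow rod, 7 mm thick, runs to -x at y = 0. The rod is cushioned: it gives 1 mm per 1 N backwards (+x), at most 12 mm, and 1 mm per 2.5 N downwards, at most 8 mm, and springs back.
- home_eye (a point): Where the eye is home on the rod: x = -70 mm, y = 0, z = 240 mm in home's frame, on the rod's NOMINAL centre line. The real rod sits anywhere from 15 mm below to 15 mm above this, which is not measured: find it by feel or sight. That setting does not slip. Just behind, 7 mm to +x, is the front of the stop, a cross bar 28 mm wide and 9 mm tall on the rod.
- home_tip (a point): Foremost point of the hook's turned-up end, at the rod's NOMINAL height (the real one is up to 15 mm lower or higher, as for home_eye); 44 mm to -x of home_eye. The end spans from 3.5 mm below to 9 mm above the rod's centre line, and is 10 mm long along x; behind it the rod is level and 7 mm thick.
- nb_knife: Hook carrying the dark wood filling knife, fixed on the rack, frame as home's but its rod at exactly 240 mm with dark carrier. Its tool hangs freely at x = -70 mm, its handle 36 mm wide and 14 mm thick; top 47 mm above the rod's centre line, lower end down to 125 mm below it, at most 48 mm wide.
- nb_knife_low (a point): Point low on the hanging dark wood filling knife, 115 mm below its rod; it swings sideways when knocked.
- nb_knife_tool: The hanging dark wood filling knife itself; origin on its rod's centre line.
- nb_brush: Hook carrying the blue-handled brush, fixed on the rack, frame as home's but its rod at exactly 240 mm with dark carrier. Its tool hangs freely at x = -70 mm, its handle 36 mm wide and 14 mm thick; top 47 mm above the rod's centre line, lower end down to 125 mm below it, at most 48 mm wide.
- nb_brush_low (a point): Point low on the hanging blue-handled brush, 115 mm below its rod; it swings sideways when knocked.
- nb_brush_tool: The hanging blue-handled brush itself; origin on its rod's centre line.
- nb_file: Hook carrying the red-handled file, fixed on the rack, frame as home's but its rod at exactly 240 mm with dark carrier. Its tool hangs freely at x = -70 mm, its handle 36 mm wide and 14 mm thick; top 47 mm above the rod's centre line, lower end down to 125 mm below it, at most 48 mm wide.
- nb_file_low (a point): Point low on the hanging red-handled file, 115 mm below its rod; it swings sideways when knocked.
- nb_file_tool: The hanging red-handled file itself; origin on its rod's centre line.
- nb_comb: Hook carrying the black-handled glue comb, fixed on the rack, frame as home's but its rod at exactly 240 mm with dark carrier. Its tool hangs freely at x = -70 mm, its handle 36 mm wide and 14 mm thick; top 47 mm above the rod's centre line, lower end down to 125 mm below it, at most 48 mm wide.
- nb_comb_low (a point): Point low on the hanging black-handled glue comb, 115 mm below its rod; it swings sideways when knocked.
- nb_comb_tool: The hanging black-handled glue comb itself; origin on its rod's centre line.
- glue_jar: White plastic glue jar, 72 mm across, 110 mm tall, loose; origin under its centre.
- red_cap: Red jar cap, 48 mm across, 16 mm tall, loose; origin under its centre.
- frame: Small dark wooden picture frame lying flat, 130 by 100 by 14 mm, loose; origin under its centre.
- leaf_cup: Blue ceramic cup, 72 mm across, 75 mm tall, loose; origin under its centre.
Things that resemble listed ones, but are neither listed nor needed, are in the scene too. Of the things that look like the scraper, the smallest one is meant. Of the things that look like the block, take the one that is nearest to the robot's base at the start.

How it is judged (in metres and radians):
On the way, in this order (a step that is already met when the one before it is completed fails the run):
1. the scraper is lifted clear of the parking block, in the fingers (z of scraper in the frame of block above 0.082 m and contact force between the fingers and scraper above 0.5 N), for 0.1 s.
2. the eye is over the yellow hook, back at the stop (within 9 mm), while still held (x of scraper_eye in the frame of home between -0.079 and -0.055 m and y of scraper_eye in the frame of home between -0.008 and 0.008 m and z of scraper_eye in the frame of home between 0.212 and 0.266 m and contact force between the fingers and scraper above 0.5 N), for 0.1 s.
At the end, for the whole second after the job is handed in: The scraper hangs at rest from the yellow hook (force on the hook over 0.8 N), upright within 0.1 rad, square to the rack within 0.15 rad, its eye home against the stop (eye centre no more than 9 mm short of home, 8 mm sideways) and let go (x of scraper_eye in the frame of home between -0.079 and -0.055 m and y of scraper_eye in the frame of home between -0.008 and 0.008 m and z of scraper_eye in the frame of home between 0.212 and 0.266 m and contact force between scraper and home above 0.8 N and angle between scraper's own z axis and vertical below 0.1 rad and angle between the x axis of scraper and the x axis of home, either way round below 0.15 rad and linear speed of scraper below 0.03 m/s); the robot touches nothing.
It fails at once if the yellow hook is pushed by the scraper with more than 12 N (contact force between scraper and home above 12 N).
It fails at once if the robot pushes on the yellow hook with more than 12 N (contact force between any of the arm, the fingers and home above 12 N).
It fails at once if the scraper is dropped (moves faster than 0.25 m/s untouched by the fingers) (linear speed of scraper above 0.25 m/s and contact force between the fingers and scraper below 0.05 N).
It fails at once if a tool hanging beside it is knocked (its lower end moved over 15 mm, or pushed with over 5 N) (distance of any of nb_knife_low, nb_brush_low, nb_file_low, nb_comb_low from where it was at the start of the episode above 0.015 m or contact force between any of nb_knife_tool, nb_brush_tool, nb_file_tool, nb_comb_tool and scraper above 5 N or contact force between any of nb_knife_tool, nb_brush_tool, nb_file_tool, nb_comb_tool and the fingers above 5 N or contact force between any of nb_knife_tool, nb_brush_tool, nb_file_tool, nb_comb_tool and the arm above 5 N).
It fails at once if another thing on the bench is moved more than 20 mm (distance of any of glue_jar, red_cap, frame, leaf_cup from where it was at the start of the episode above 0.02 m).
It also fails if it takes over 69 s, if anything falls off the work surface, if the arm or the gripper's body presses on something with over 40 N, if the wrist force passes 120 N, or if a joint passes its speed limit or range.

## Working session

There is one attempt and no reset: what is moved stays moved. The work goes in short steps, Python scripts to look and compute and a tool call to move; the robot and the scene stay as the last step left them, time stands still between calls to the robot, and variables do not carry over. Pictures are saved under pics/ and viewed, at most 10 in all, crops included, and the job is handed in when it is done.

Besides the shell and the picture viewer there is one more tool, called after "Emit:" by a JSON object that holds its "fn" and its "kwargs". send_rows: Moves the arm, as the interface text tells. Its arguments: {"type":"object","properties":{"targets":{"type":"array","items":{"type":"number"}},"newtons":{"type":"number"}},"required":["targets"]}

```bash
mkdir -p pics; cat > h.py <<'E'
import numpy as np,cv2
from rig import monitor,eyes,job
def cap(n,f=None):
    c=eyes.capture(n); 
    if f: cv2.imwrite('pics/'+f,cv2.cvtColor(c['img'],cv2.COLOR_RGB2BGR))
    return c
def proj(c,X):
    p=c['K']@(c['R']@np.array(X,float)+c['t']); return p[:2]/p[2]
def ray(c,uv):
    d=c['R'].T@np.linalg.solve(c['K'],[uv[0],uv[1],1.]); return -c['R'].T@c['t'],d/np.linalg.norm(d)
def plane(c,uv,z):
    o,d=ray(c,uv); return o+d*(z-o[2])/d[2]
def tri(c1,p1,c2,p2):
    A=0;b=0;
    for c,p in((c1,p1),(c2,p2)):
        o,d=ray(c,p); M=np.eye(3)-np.outer(d,d); A=A+M; b=b+M@o
    return np.linalg.solve(A,b)
E
python3 - <<'E'
from h import *
for n in('scene','top'):
    c=cap(n,n+'0.png'); print(n,c['K'].round(1).tolist(),(-c['R'].T@c['t']).round(),c['R'].round(2).tolist())
a=cv2.imread('pics/scene0.png');cv2.imwrite('pics/s0b.png',cv2.resize(a,(800,600)))
a=cv2.imread('pics/top0.png');cv2.imwrite('pics/t0b.png',cv2.resize(a,(800,600)))
print(monitor.sense())
E
```

```text
scene [[478.7, 0.0, 257.0], [0.0, 478.7, 188.5], [0.0, 0.0, 1.0]] [1274.  934. 1036.] [[-0.76, 0.64, -0.02], [0.39, 0.44, -0.81], [-0.51, -0.62, -0.59]]
top [[360.2, 0.0, 256.7], [0.0, 360.2, 190.9], [0.0, 0.0, 1.0]] [ 460.   18. 1204.] [[0.03, -1.0, 0.01], [-1.0, -0.03, -0.07], [0.07, -0.01, -1.0]]
{'time_s': 0.1, 'joints': array([ 9.23623496e-01,  3.13379967e-01,  1.49833829e+00, -1.95952246e-05,
        1.33101159e+00, -2.23397729e-01]), 'dq': array([-0.00021893, -0.00118768, -0.00447479,  0.0008045 ,  0.002722  ,
        0.00064069]), 'tau': array([ 2.79074047e-03, -4.12895858e+01, -2.60139227e+01, -5.53255302e-05,
        2.99318352e-03, -7.27858742e-05]), 'eef_pos': array([215.75746343, 478.36902549, 230.80810211]), 'ee_rot': array([-2.31131611e-04,  2.10303297e-01,  9.77636026e-01, -5.19588724e-04]), 'force': array([-0.43979976,  0.20799397,  0.49662371]), 'wrist_torque': array([-0.06448887,  0.00387797, -0.00320154]), 'grip_force': 0.0, 'grip_width': 0.9974693937952783}
```

View pics/s0b.png

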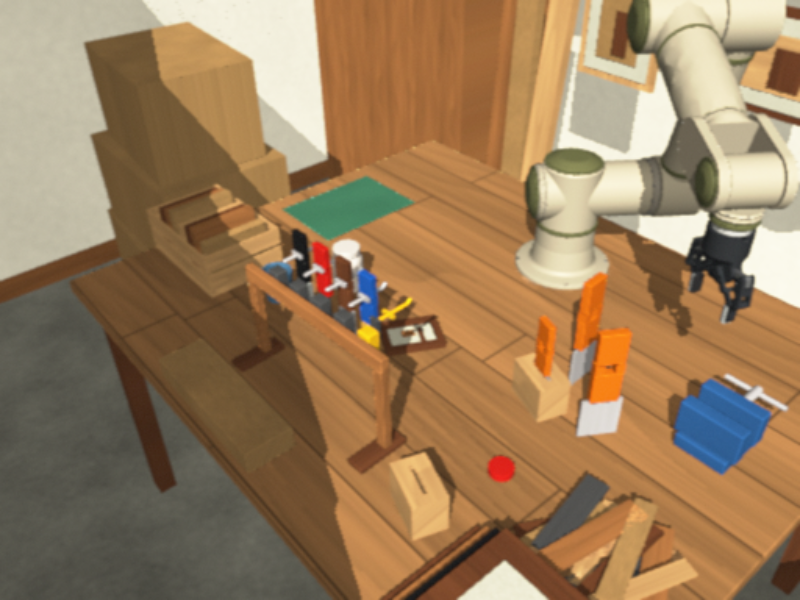

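View pics/t0b.png

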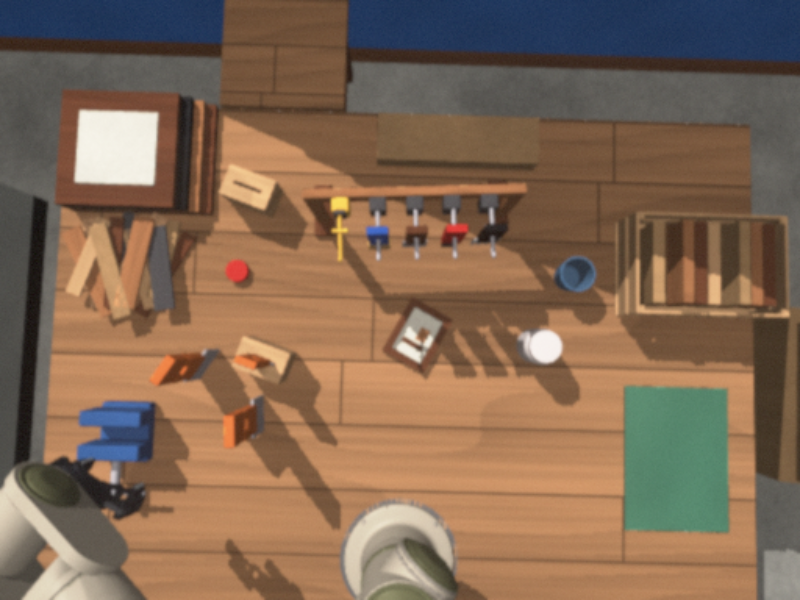

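The scene image (800 px) shows the small scraper standing in the near block at about (545,345), with larger decoys at (590,310) and (610,365). The yellow hook at about (395,310) is the left-most on the rack, next to the blue brush. In the top image the scraper is at (255,360) and the yellow rod runs from (340,200) to (340,258).

```bash
python3 - <<'E'
from h import *
a=cv2.imread('pics/top0.png');b=cv2.imread('pics/scene0.png')
z=lambda im,x,y,w,h,s:cv2.resize(im[y:y+h,x:x+w],(w*s,h*s),interpolation=cv2.INTER_CUBIC)
p1=z(a,140,205,60,50,6); p2=z(a,190,115,60,60,6)[:300]; p3=z(b,320,195,60,75,4)[:300]; p4=z(b,215,170,60,75,4)[:300]
cv2.imwrite('pics/m1.png',np.hstack([p1,p2])); cv2.imwrite('pics/m2.png',np.hstack([p3,p4]))
for n,im in(('top',a),('scene',b)):
    h=cv2.cvtColor(im,cv2.COLOR_BGR2HSV)
    for nm,lo,hi in(('or',(5,200,120),(14,255,255)),('ye',(22,180,100),(32,255,255))):
        m=cv2.inRange(h,lo,hi); k,l,s,ce=cv2.connectedComponentsWithStats(m)
        for i in range(1,k):
            if s[i,4]>15: print(n,nm,s[i],ce[i].round(1))
E
```

```text
scene or [ 367  175   37   82 1432] [384.1 218.7]
scene or [343 202  13  38 346] [348.6 220.6]
scene ye [243 191  21  14  72] [252.2 198.1]
scene ye [229 208  13  14 108] [236.  214.1]
```

View pics/m1.png

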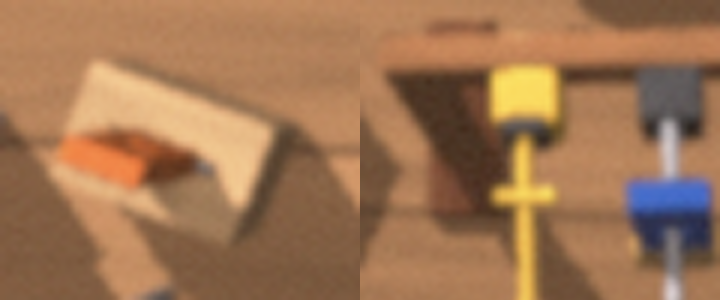

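View pics/m2.png

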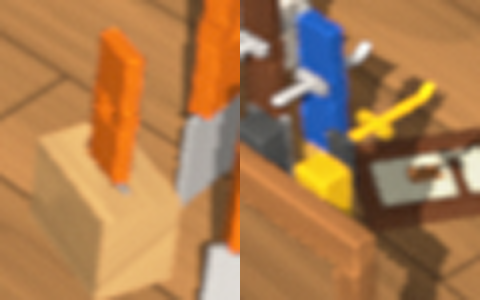

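The m1 crop shows the block's top corners at (97,60), (278,125), (232,242) and (52,172), and the yellow stop bar at (525,195). m2 shows the scraper upright and the stop at (375,125), with the hook tip near (432,87). Next I'll compute the positions.

```bash
python3 - <<'E'
from h import *
t=cap('top');s=cap('scene')
T1=lambda x,y:(x/6-.42+140,y/6-.42+205)
T2=lambda x,y:((x-360)/6-.42+190,y/6-.42+115)
S1=lambda x,y:(x/4-.4+320,y/4-.4+195)
S2=lambda x,y:((x-240)/4-.4+215,y/4-.4+170)
bc=[plane(t,T1(*p),80) for p in((97,60),(278,125),(232,242),(52,172))]
print('block',np.array(bc).round(1)); print('ctr',np.mean(bc,0).round(1))
e=[bc[0]-bc[1],bc[3]-bc[2]]; print('yaw of y axis',[np.degrees(np.arctan2(v[1],v[0])).round(1) for v in e],[np.linalg.norm(v).round() for v in e],[np.linalg.norm(bc[1]-bc[2]).round(),np.linalg.norm(bc[0]-bc[3]).round()])
sc=[plane(t,T1(*p),196) for p in((75,133),(158,160),(140,187),(58,155))]
print('scr top',np.array(sc).round(1),np.mean(sc,0).round(1))
print('stop',tri(t,T2(525,195),s,S2(374,124)).round(1), tri(t,T2(500,195),s,S2(362,135)).round(1),tri(t,T2(550,193),s,S2(386,115)).round(1))
cc=[plane(t,T2(*p),230) for p in((493,68),(558,68),(558,122),(493,122))];print('carrier',np.array(cc).round(1))
b=t['img'];h=cv2.cvtColor(b,cv2.COLOR_RGB2HSV);m=cv2.inRange(h,(20,140,100),(33,255,255))[115:175,190:250]
for r in range(0,60):
    q=np.where(m[r])[0]
    if len(q): print(r+115,q.min()+190,q.max()+190,len(q),end=' | ')
for r in(139,144,152,160): 
    q=np.where(m[r-115])[0]
    if len(q):
        w=q.mean()+190; print(r,w,plane(t,(w,r),240).round(1))
for zz in(225,240,255):
    o=plane(t,(217.4,147.1),zz);print(zz,o.round(1),proj(s,o).round(1))
E
```

```text
block [[454.7 320.9  80. ]
 [423.8 226.1  80. ]
 [363.2 247.3  80. ]
 [396.5 341.4  80. ]]
ctr [409.5 283.9  80. ]
yaw of y axis [np.float64(71.9), np.float64(70.5)] [np.float64(100.0), np.float64(100.0)] [np.float64(64.0), np.float64(62.0)]
scr top [[421.3 298.2 196. ]
 [409.9 259.3 196. ]
 [397.3 267.1 196. ]
 [411.  305.6 196. ]] [409.9 282.5 196. ]
stop [641.2 121.2 240.9] [647.4 127.9 238.2] [636.  115.1 243.1]
carrier [[701.9 138.7 230. ]
 [702.8 109.  230. ]
 [677.8 108.2 230. ]
 [676.9 137.8 230. ]]
126 215 220 6 | 127 212 221 10 | 128 211 221 11 | 129 212 222 11 | 130 212 222 11 | 131 212 222 11 | 132 212 222 11 | 133 212 222 11 | 139 216 217 2 | 140 216 217 2 | 141 216 217 2 | 142 216 217 2 | 143 216 217 2 | 144 216 217 2 | 145 216 217 2 | 146 214 221 8 | 147 213 221 9 | 148 213 221 8 | 149 217 217 1 | 150 217 217 1 | 151 217 217 1 | 152 217 217 1 | 153 217 217 1 | 154 217 217 1 | 155 217 217 1 | 156 217 217 1 | 157 217 217 1 | 158 217 217 1 | 159 217 218 2 | 160 217 217 1 | 161 217 217 1 | 162 217 218 2 | 163 217 217 1 | 164 217 217 1 | 165 217 217 1 | 166 217 217 1 | 139 216.5 [663.9 123.3 240. ]
144 216.5 [650.2 122.8 240. ]
152 217.0 [628.4 120.7 240. ]
160 217.0 [606.7 119.9 240. ]
225 [644.6 121.7 225. ] [247.2 205.8]
240 [641.8 120.1 240. ] [247.5 200.8]
255 [639.  118.5 255. ] [247.7 195.7]
```

Emit:
{"fn": "send_rows", "kwargs": {"targets": [0,0,10.5,0,0,-0.9,1,0,0,10.5,0,0,-0.9,1,0,0,10.5,0,0,0,1,0,0,10.5,0,0,0,1,0,0,10.5,0,0,0,1]}}

```text
time_s: 0.82
eef_pos: [215.9, 478.5, 339.2]
ee_rot: [-0.0, 0.623, 0.782, -0.0]
force: [-0.1, -0.6, -0.3]
grip_width: 0.997
grip_force: 0.0
```

Emit:
{"fn": "send_rows", "kwargs": {"targets": [0,0,10.5,0,0,0,1,0,0,10.5,0,0,0,1,0,0,10.5,0,0,0,1,0,0,0,0,0,0,1]}}

```text
time_s: 1.32
eef_pos: [215.9, 478.5, 339.1]
ee_rot: [0.0, 0.81, 0.586, -0.0]
force: [0.2, 0.8, -0.3]
grip_width: 1.0
grip_force: 0.0
```

```bash
cat >> h.py <<'E'
from scipy.spatial.transform import Rotation as Ro
def Rt():
    q=monitor.sense()['ee_rot']; return Ro.from_quat([q[1],q[2],q[3],q[0]]).as_matrix()
def go(target,yyaw=None):
    s=monitor.sense();R=Rt(); d=R.T@(np.array(target)-s['eef_pos'])/60
    print('eef',s['eef_pos'].round(1),'F',s['force'].round(2),'shift',d.round(3),'n',np.abs(d).max().round(2),'yawy',np.degrees(np.arctan2(R[1,1],R[0,1])).round(2),'tilt',R[:2,2].round(4),'grip',s['grip_width'],s['grip_force'],'t',s['time_s'])
E
python3 - <<'E'
from h import *
go((410,283,330))
t=cap('top')
T=lambda x,y:((x+.5)/1.5625-.5,(y+.5)/1.5625-.5)
a=plane(t,T(305,187),222);b=plane(t,T(525,184),222)
print('rail',np.degrees(np.arctan2(*(a-b)[:2][::-1])))
im=cv2.cvtColor(t['img'],cv2.COLOR_RGB2BGR)
cv2.imwrite('pics/rack.png',cv2.resize(im[110:175,185:345],(800,325),interpolation=cv2.INTER_CUBIC))
E
```

```text
eef [215.9 478.5 339.1] F [ 0.19  0.79 -0.28] shift [-2.086  4.091  0.153] n 4.09 yawy -18.19 tilt [-0.0002 -0.0003] grip 0.9995602022317797 0.0 t 1.325
rail 92.50518316392011
```

View pics/rack.png

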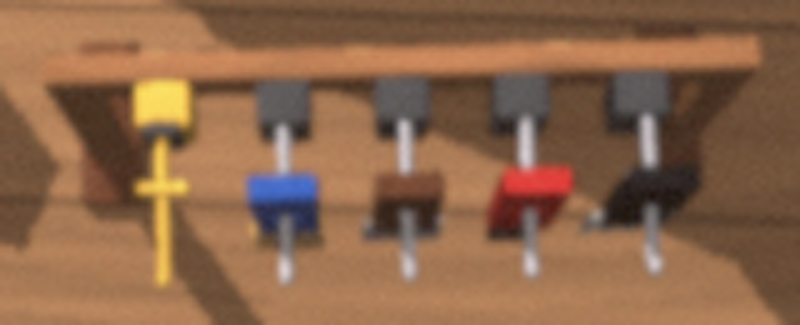

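The rack image shows the rod tips from (162,283) for yellow to (655,272), the carriers' rear edges from (163,82) to (640,73), and the yellow stop at (161,187).

```bash
python3 - <<'E'
from h import *
t=cap('top')
T=lambda x,y:((x+.5)/5-.5+185,(y+.5)/5-.5+110)
def yaw(p,q,z):
    a=plane(t,T(*p),z);b=plane(t,T(*q),z); d=a-b; print(a.round(1),b.round(1),np.degrees(np.arctan2(d[1],d[0])).round(2)-90,np.linalg.norm(d).round(1))
yaw((285,280),(655,272),249); yaw((284,82),(640,73),230);yaw((47,60),(757,37),222);yaw((47,83),(757,65),222)
yaw((163,82),(640,73),230)
for z in(225,240,255): print(z,[plane(t,T(*p),z).round(1) for p in((161,187),(163,283))])
print('blue tip',plane(t,T(285,282),249).round(1),'yellow tip@249',plane(t,T(163,284),249).round(1))
E
```

```text
[592.1  52.9 249. ] [ 602.1 -144.8  249. ] 2.8900000000000006 197.9
[704.1  57.4 230. ] [ 714.9 -137.9  230. ] 3.1700000000000017 195.7
[714.5 189.1 222. ] [ 739.2 -203.9  222. ] 3.5900000000000034 393.8
[701.6 188.6 222. ] [ 723.4 -204.1  222. ] 3.180000000000007 393.3
[702.1 123.7 230. ] [ 714.9 -137.9  230. ] 2.799999999999997 262.0
225 [array([644.9, 123.3, 225. ]), array([591.9, 120.4, 225. ])]
240 [array([642. , 121.7, 240. ]), array([589.9, 118.8, 240. ])]
255 [array([639.2, 120.1, 255. ]), array([587.8, 117.2, 255. ])]
blue tip [591.1  52.9 249. ] yellow tip@249 [588.1 117.8 249. ]
```

Emit:
{"fn": "send_rows", "kwargs": {"targets": [0,0,0.6,-0.42,0.82,0,1,0,0,0,-0.42,0.82,0,1,0,0,0,-0.42,0.82,0,1,0,0,0,-0.42,0.82,0,1,0,0,0,-0.42,0.82,0,1]}}

```text
time_s: 2.05
eef_pos: [409.3, 278.7, 339.4]
ee_rot: [-0.0, 0.813, 0.583, 0.0]
force: [1.1, 0.5, 0.2]
grip_width: 0.998
grip_force: 0.0
```

```bash
python3 - <<'E'
from h import *
go((410,283,162))
t=cap('top','t1.png');s=cap('scene','s1.png')
im=cv2.imread('pics/s1.png');cv2.imwrite('pics/s1b.png',cv2.resize(im[120:290,270:450],(720,680))[:600])
E
```

```text
eef [409.3 278.7 339.4] F [1.13 0.51 0.22] shift [ 0.071 -0.013  2.956] n 2.96 yawy -18.7 tilt [0.0002 0.0002] grip 0.9976321631086515 0.0 t 2.05
```

View pics/s1b.png

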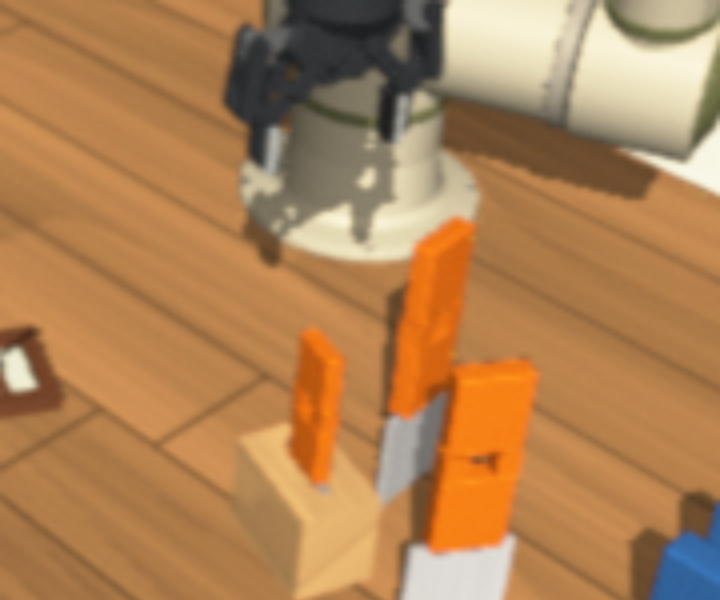

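The scraper stands in the block at about (318,400), with the open fingers above and straddling its thin direction. I'll descend with the gripper half open.

Emit:
{"fn": "send_rows", "kwargs": {"targets": [0,0,0,0.07,-0.01,0,0,0,0,0,0,0,0.9,0,0,0,0,0,0,0.9,0,0,0,0,0,0,0.9,0,0,0,0,0,0,0.26,0]}}

```text
time_s: 2.78
eef_pos: [406.8, 285.2, 158.8]
ee_rot: [-0.001, 0.812, 0.583, -0.002]
force: [-0.3, 1.0, 0.2]
grip_width: 0.498
grip_force: 0.0
```

Emit:
{"fn": "send_rows", "kwargs": {"targets": [0,0,0,0,0,0,0,0,0,0,0,0,0,-0.4,0,0,0,0,0,0,-0.6,0,0,0,0,0,0,-0.8,0,0,0,0,0,0,-1], "newtons": 40}}

```text
time_s: 3.4
eef_pos: [409.3, 284.6, 162.7]
ee_rot: [-0.0, 0.814, 0.582, 0.001]
force: [-1.7, 1.7, 7.0]
grip_width: 0.158
grip_force: 40.1
```

Emit:
{"fn": "send_rows", "kwargs": {"targets": [0,0,0,0,0,0,-1,0,0,0,0,0,0,-1,0,0,0,0,0,0,-1]}}

```text
time_s: 3.78
eef_pos: [409.3, 284.6, 162.7]
ee_rot: [-0.0, 0.814, 0.582, 0.001]
force: [-2.1, 1.3, 5.6]
grip_width: 0.159
grip_force: 40.1
```

```bash
python3 - <<'E'
from h import *
go((410,283,162))
print(monitor.sense()['wrist_torque'])
t=cap('top','t2.png');s=cap('scene','s2.png')
h=cv2.cvtColor(s['img'],cv2.COLOR_RGB2HSV);m=cv2.inRange(h,(5,200,120),(14,255,255))
k,l,st,ce=cv2.connectedComponentsWithStats(m);print([(st[i].tolist(),ce[i].round(1)) for i in range(1,k) if st[i,4]>15])
E
```

```text
eef [409.3 284.6 162.7] F [-2.09  1.33  5.64] shift [-0.022  0.02   0.011] n 0.02 yawy -18.88 tilt [0.0012 0.0011] grip 0.158846624840727 40.05610227584839 t 3.775
[0.23946092 0.59669143 0.02304681]
[([367, 175, 37, 82, 1463], array([384.1, 218.9])), ([342, 205, 13, 36, 249], array([348.4, 224.6]))]
```

Emit:
{"fn": "send_rows", "kwargs": {"targets": [0,0,0,0,0,-0.1,-1,0,0,0,0,0,-0.3,-1,0,0,0,0,0,-0.4,-1,0,0,0,0,0,-0.4,-1,0,0,0,0,0,-0.4,-1]}}

```text
time_s: 4.5
eef_pos: [409.0, 284.1, 258.4]
ee_rot: [0.0, 0.814, 0.581, -0.0]
force: [0.7, -0.7, -2.9]
grip_width: 0.161
grip_force: 39.2
```

Emit:
{"fn": "send_rows", "kwargs": {"targets": [0,0,0,0,0,-0.6,-1,0,0,0,0,0,-0.7,-1,0,0,0,0,0,-0.7,-1,0,0,0,0,0,-0.7,-1,0,0,0,0,0,0,-1]}}

```text
time_s: 5.12
eef_pos: [409.5, 284.4, 422.2]
ee_rot: [0.001, 0.814, 0.582, 0.002]
force: [0.0, 0.3, -3.7]
grip_width: 0.157
grip_force: 39.2
```

Emit:
{"fn": "send_rows", "kwargs": {"targets": [0,0,-5.5,0,0,0,-1,0,0,-5.5,0,0,0,-1,0,0,-5.5,0,0,0,-1,0,0,-5.4,0,0,0,-1,0,0,0,0,0,0,-1]}}

```text
time_s: 5.75
eef_pos: [408.9, 284.2, 418.4]
ee_rot: [-0.0, 0.689, 0.725, -0.001]
force: [0.4, -0.2, -4.0]
grip_width: 0.159
grip_force: 39.3
```

```bash
python3 - <<'E'
from h import *
go((615,120.2,425))
t=cap('top','t3.png');s=cap('scene','s3.png')
a=cv2.imread('pics/t3.png');b=cv2.imread('pics/s3.png')
e=monitor.sense()['eef_pos'];u,v=proj(t,e).astype(int);print(u,v)
x,y=proj(s,e-[0,0,60]).astype(int);print(x,y)
cv2.imwrite('pics/m3.png',np.hstack([cv2.resize(a[v-50:v+50,u-40:u+40],(400,500)),cv2.resize(b[y-50:y+50,x-40:x+40],(400,500))]))
E
```

```text
eef [408.9 284.2 418.4] F [ 0.36 -0.16 -4.01] shift [-2.907  3.288 -0.114] n 3.29 yawy 2.96 tilt [-0.0021 -0.001 ] grip 0.15897720301431978 39.25051152706146 t 5.75
129 235
355 157
```

View pics/m3.png

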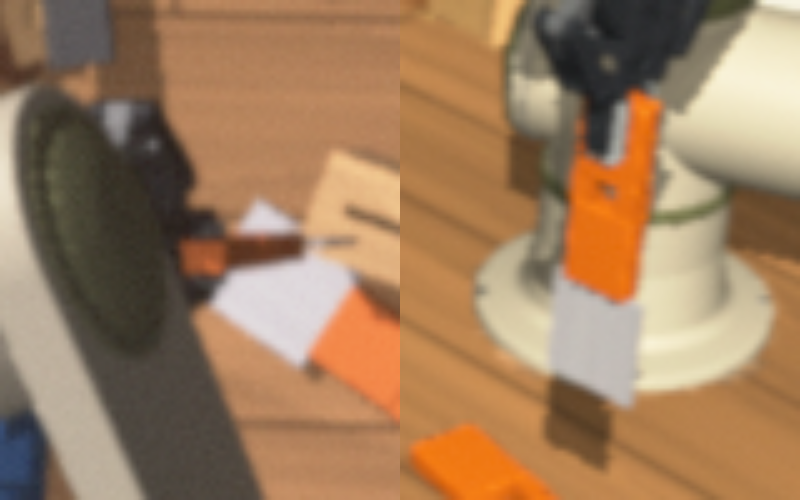

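The scraper hangs upright in the fingers, with its eye at (605,187) in the right half. Before moving on I'll check numerically whether the decoy under the gripper has moved.

```bash
python3 - <<'E'
from h import *
for f in('s1','s2','s3','t1','t2','t3'):
    h=cv2.cvtColor(cv2.imread(f'pics/{f}.png'),cv2.COLOR_BGR2HSV)
    m=cv2.inRange(h,(5,190,120),(15,255,255));k,l,st,ce=cv2.connectedComponentsWithStats(m);print(f,[st[i].tolist() for i in range(1,k) if st[i,4]>30])
t=cap('top')
print('scr dims'); 
for X in((409,284,437-14),(409,284,271)): print(proj(t,X))
E
```

```text
s1 [[367, 175, 37, 83, 1582], [343, 202, 13, 39, 374]]
s2 [[367, 175, 37, 82, 1577], [342, 205, 13, 36, 265]]
s3 [[348, 125, 19, 42, 419], [317, 192, 63, 60, 1080]]
t1 []
t2 []
t3 []
scr dims
[128.77594816 235.97717133]
[149.20015638 232.61675597]
```

```bash
python3 - <<'E'
import cv2
cv2.imwrite('pics/m4.png',cv2.resize(cv2.imread('pics/s3.png'),(800,600)))
for f in('s0b','m4'):
    h=cv2.cvtColor(cv2.imread(f'pics/{f}.png'),cv2.COLOR_BGR2HSV)
    m=cv2.inRange(h,(0,200,120),(3,255,255));k,l,st,ce=cv2.connectedComponentsWithStats(m);print(f,[st[i].tolist() for i in range(1,k) if st[i,4]>60])
E
```

```text
s0b [[313, 243, 19, 53, 517], [489, 456, 25, 25, 499]]
m4 [[313, 243, 19, 53, 516], [489, 456, 25, 25, 496]]
```

View pics/m4.png

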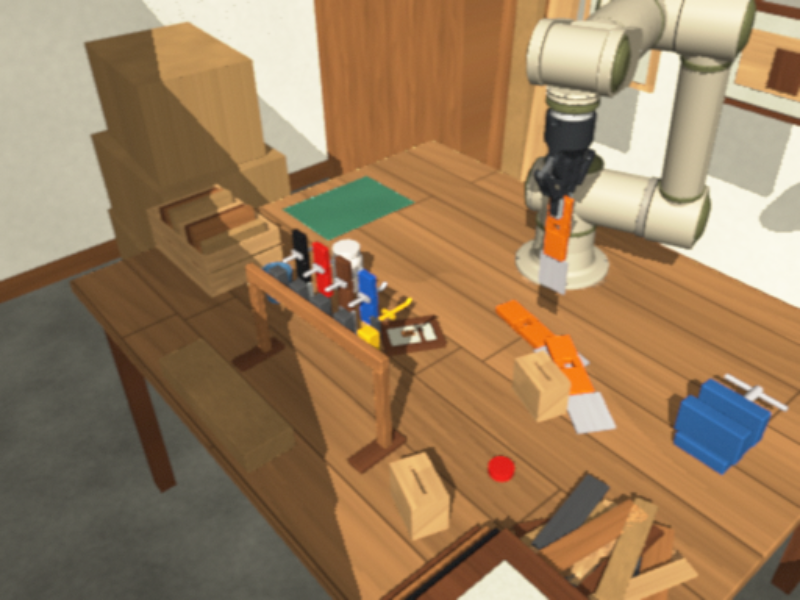

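Both look-alike scrapers have toppled and lie clear of everything. The red cap and frame are unmoved. Next I'll check how the scraper sits in the grip, then move above the rod.

```bash
python3 - <<'E'
from h import *
import cv2
s=cap('scene');e=monitor.sense()['eef_pos'];R=Rt()
# blade corners and eye predicted for scraper centred at TCP; scraper x = tool y dir, y = perp
x=R[:,1];y=np.array([-x[1],x[0],0]);
P=lambda a,b,dz:proj(s,e+x*a+y*b+np.array([0,0,dz])).round(1)
print('blade low L/R',P(1.5,-28,-147.7),P(1.5,28,-147.7),'handle low',P(7,-20,-82.7),P(7,20,-82.7),'eye',P(7,0,-24.7))
f=lambda X,Y:((X-400)/5-.4+315,Y/5-.4+107)
print('seen blade',f(553,375),f(632,405),'handle low',f(567,280),f(628,303),'eye',f(607,190))
E
```

```text
blade low L/R [343.3 180.3] [359.8 188.9] handle low [346.4 162.4] [358.7 168.3] eye [354.7 146.4]
seen blade (345.2, 181.6) (361.0, 187.6) handle low (348.0, 162.6) (360.2, 167.2) eye (356.0, 144.6)
```

Emit:
{"fn": "send_rows", "kwargs": {"targets": [0,0,0,-0.58,0.66,-0.12,-1,0,0,0,-0.58,0.66,0,-1,0,0,0,-0.58,0.66,0,-1,0,0,0,-0.58,0.66,0,-1,0,0,0,-0.58,0.64,0,-1]}}

```text
time_s: 6.58
eef_pos: [616.0, 119.7, 426.6]
ee_rot: [-0.0, 0.689, 0.725, -0.0]
force: [-0.2, 0.2, -2.3]
grip_width: 0.16
grip_force: 40.0
```

Emit:
{"fn": "send_rows", "kwargs": {"targets": [0,0,0,0,0,0,-1,0,0,0,0,0,0,-1]}}

```text
time_s: 6.82
eef_pos: [614.7, 121.1, 426.7]
ee_rot: [-0.0, 0.688, 0.725, -0.0]
force: [-0.4, -0.3, -2.5]
grip_width: 0.161
grip_force: 40.2
```

```bash
python3 - <<'E'
from h import *
go((615,120.2,400))
t=cap('top','t5.png');s=cap('scene','s5.png')
b=cv2.imread('pics/s5.png')
cv2.imwrite('pics/m5.png',cv2.resize(b[100:250,180:330],(600,600),interpolation=cv2.INTER_CUBIC))
E
```

```text
eef [614.7 121.1 426.7] F [-0.37 -0.31 -2.46] shift [-0.016  0.005  0.445] n 0.44 yawy 2.99 tilt [-0.0005  0.0002] grip 0.1609618628897829 40.17938017845154 t 6.825
```

View pics/m5.png

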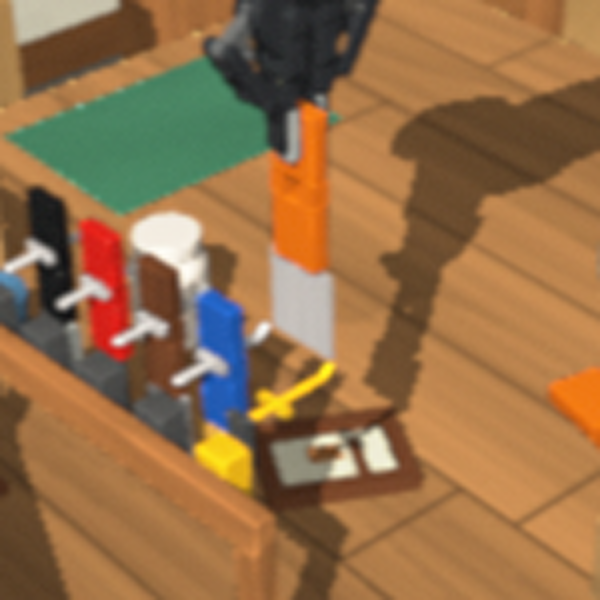

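The blade hangs just above the yellow rod, with its lower edge at (273–333, 325–358) and the rod running from (255,410) to (333,370). I'll lower it to feel for the rod's height.

Emit:
{"fn": "send_rows", "kwargs": {"targets": [0,0,0,0,0,0.15,-1,0,0,0,0,0,0.14,-1,0,0,0,0,0,0,-1]}}

```text
time_s: 7.3
eef_pos: [614.4, 121.1, 408.6]
ee_rot: [-0.001, 0.688, 0.726, -0.001]
force: [-0.6, -0.4, -3.9]
grip_width: 0.161
grip_force: 40.2
```

Emit:
{"fn": "send_rows", "kwargs": {"targets": [0,0,0,0,0,0.02,-1,0,0,0,0,0.02,0,-1]}}

```text
time_s: 7.55
eef_pos: [616.0, 121.0, 408.5]
ee_rot: [0.0, 0.688, 0.725, 0.0]
force: [-0.4, 0.1, -3.8]
grip_width: 0.16
grip_force: 40.2
```

Emit:
{"fn": "send_rows", "kwargs": {"targets": [0,0,0,0,0,0.02,-1,0,0,0,0,0,0.02,-1,0,0,0,0,0,0.0,-1]}}

```text
time_s: 7.92
eef_pos: [616.0, 120.9, 405.8]
ee_rot: [-0.0, 0.688, 0.725, -0.0]
force: [0.2, -0.1, -2.5]
grip_width: 0.16
grip_force: 40.2
```

Emit:
{"fn": "send_rows", "kwargs": {"targets": [0,0,0,0,0,0.02,-1,0,0,0,0,0,0.02,-1,0,0,0,0,0,0.0,-1]}}

```text
time_s: 8.3
eef_pos: [616.0, 121.0, 403.4]
ee_rot: [-0.0, 0.688, 0.725, -0.0]
force: [0.1, 1.0, -3.7]
grip_width: 0.153
grip_force: 40.2
```

Emit:
{"fn": "send_rows", "kwargs": {"targets": [0,0,0,0,0,0.02,-1,0,0,0,0,0,0.02,-1,0,0,0,0,0,0.0,-1]}}

```text
time_s: 8.68
eef_pos: [616.0, 121.0, 401.0]
ee_rot: [-0.0, 0.688, 0.725, -0.0]
force: [0.5, -0.9, -3.1]
grip_width: 0.158
grip_force: 40.2
```

Emit:
{"fn": "send_rows", "kwargs": {"targets": [0,0,0,0,0,0.02,-1,0,0,0,0,0,0.02,-1,0,0,0,0,0,0.0,-1]}}

```text
time_s: 9.05
eef_pos: [616.0, 121.0, 398.6]
ee_rot: [-0.0, 0.688, 0.725, -0.0]
force: [-0.2, -0.4, -3.7]
grip_width: 0.156
grip_force: 40.2
```

Emit:
{"fn": "send_rows", "kwargs": {"targets": [0,0,0,0,0,0.02,-1,0,0,0,0,0,0.02,-1,0,0,0,0,0,0.0,-1]}}

```text
time_s: 9.43
eef_pos: [616.0, 121.0, 396.2]
ee_rot: [-0.0, 0.688, 0.725, -0.0]
force: [-0.2, 0.5, -2.7]
grip_width: 0.161
grip_force: 40.2
```

Emit:
{"fn": "send_rows", "kwargs": {"targets": [0,0,0,0,0,0.02,-1,0,0,0,0,0,0.0,-1,0,0,0,0,0,0.0,-1]}}

```text
time_s: 9.8
eef_pos: [616.0, 121.0, 395.1]
ee_rot: [0.0, 0.688, 0.725, -0.0]
force: [0.2, 0.0, -3.0]
grip_width: 0.154
grip_force: 40.2
```

Emit:
{"fn": "send_rows", "kwargs": {"targets": [0,0,0,0,0,0.02,-1,0,0,0,0,0,0.02,-1,0,0,0,0,0,0.0,-1]}}

```text
time_s: 10.18
eef_pos: [616.0, 120.9, 392.5]
ee_rot: [-0.0, 0.688, 0.725, -0.0]
force: [-0.4, -0.8, -3.1]
grip_width: 0.157
grip_force: 40.2
```

Emit:
{"fn": "send_rows", "kwargs": {"targets": [0,0,0,0,0,0.02,-1,0,0,0,0,0,0.01,-1,0,0,0,0,0,0.0,-1]}}

```text
time_s: 10.55
eef_pos: [616.0, 121.0, 390.8]
ee_rot: [-0.0, 0.688, 0.725, -0.0]
force: [0.0, 0.1, -2.7]
grip_width: 0.157
grip_force: 40.2
```

Emit:
{"fn": "send_rows", "kwargs": {"targets": [0,0,0,0,0,0.02,-1,0,0,0,0,0,0.0,-1,0,0,0,0,0,0.0,-1]}}

```text
time_s: 10.92
eef_pos: [616.0, 121.0, 389.8]
ee_rot: [0.0, 0.688, 0.725, 0.0]
force: [0.0, -1.1, -2.6]
grip_width: 0.156
grip_force: 40.2
```

Emit:
{"fn": "send_rows", "kwargs": {"targets": [0,0,0,0,0,0.02,-1,0,0,0,0,0,0.0,-1,0,0,0,0,0,0.0,-1]}}

```text
time_s: 11.3
eef_pos: [616.0, 121.0, 388.7]
ee_rot: [0.0, 0.688, 0.725, 0.0]
force: [0.8, 0.2, -1.1]
grip_width: 0.152
grip_force: 40.5
```

Emit:
{"fn": "send_rows", "kwargs": {"targets": [0,0,0,0,0,0.02,-1,0,0,0,0,0,0.0,-1,0,0,0,0,0,0.0,-1]}}

```text
time_s: 11.68
eef_pos: [616.0, 121.0, 387.6]
ee_rot: [0.0, 0.688, 0.725, 0.0]
force: [0.4, -0.1, 1.4]
grip_width: 0.158
grip_force: 40.9
```

Emit:
{"fn": "send_rows", "kwargs": {"targets": [0,0,0,0,0,0.02,-1,0,0,0,0,0,0.0,-1,0,0,0,0,0,0.0,-1]}}

```text
time_s: 12.05
eef_pos: [616.0, 121.0, 386.4]
ee_rot: [0.0, 0.688, 0.725, 0.0]
force: [0.3, 0.9, 3.7]
grip_width: 0.159
grip_force: 41.2
```

The blade met the rod at TCP z ≈ 389.3 (compliance matches 2.5 N/mm). At contact I'll check the lateral alignment with the last picture.

```bash
python3 - <<'E'
from h import *
s=cap('scene','s6.png');b=cv2.imread('pics/s6.png')
cv2.imwrite('pics/m6.png',cv2.resize(b[165:225,225:295],(700,600),interpolation=cv2.INTER_CUBIC))
e=monitor.sense()['eef_pos'];R=Rt();x=R[:,1];y=np.array([-x[1],x[0],0])
g=lambda a,b:((proj(s,e+x*a+y*b+np.array([0,0,-147.7]))-[225,165]+.5)*10).round()
print([g(1.5,q) for q in(-28,0,28)], 'rod dir from ctr', g(30,0),g(60,0))
E
```

```text
[array([232., 289.]), array([301., 332.]), array([371., 377.])] rod dir from ctr [224. 377.] [141. 425.]
```

View pics/m6.png

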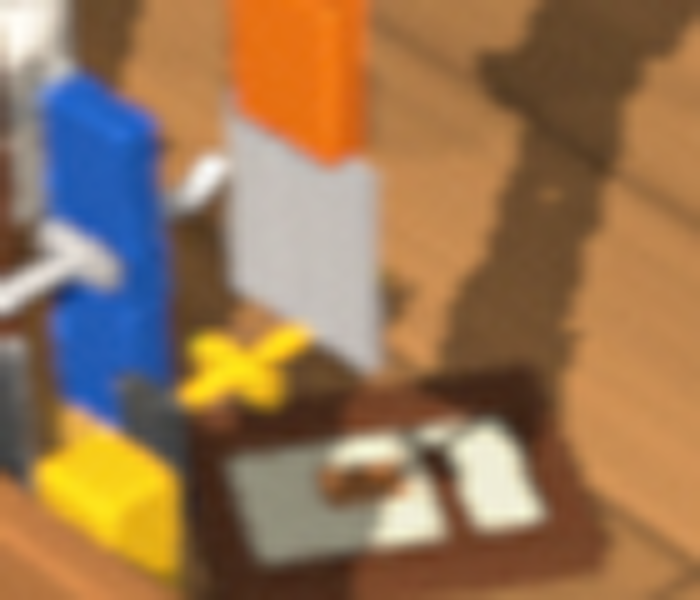

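The blade's lower edge runs from (230,293) to (380,375) and the rod meets it at about (302,335). It is central to within 2 mm. I'll back out and lower the eye to the tip's height.

Emit:
{"fn": "send_rows", "kwargs": {"targets": [0,0,0,0,0,-0.2,-1,0,0,0,0,0,-0.3,-1,0,0,0,-0.013,-0.5,0,-1,0,0,0,0,-0.55,0,-1,0,0,0,0,0,0,-1]}}

```text
time_s: 12.72
eef_pos: [551.5, 117.1, 416.1]
ee_rot: [-0.001, 0.688, 0.726, -0.0]
force: [0.8, -0.7, -2.8]
grip_width: 0.157
grip_force: 40.5
```

Emit:
{"fn": "send_rows", "kwargs": {"targets": [0,0,0,0,0,0.5,-1,0,0,0,0,0,0.6,-1,0,0,0,0,0,0.6,-1,0,0,0,0,0,0.5,-1,0,0,0,0,0,0.3,-1]}}

```text
time_s: 13.35
eef_pos: [553.0, 116.8, 263.4]
ee_rot: [-0.001, 0.688, 0.725, -0.001]
force: [0.1, 0.4, -3.1]
grip_width: 0.157
grip_force: 40.5
```

Emit:
{"fn": "send_rows", "kwargs": {"targets": [0,0,0,0,0,0,-1,0,0,0,0,0,0,-1]}}

```text
time_s: 13.6
eef_pos: [553.6, 116.9, 266.6]
ee_rot: [0.0, 0.688, 0.725, 0.0]
force: [-1.0, -0.8, -2.7]
grip_width: 0.158
grip_force: 40.5
```

```bash
python3 - <<'E'
from h import *
c,s=np.cos(.0523),np.sin(.0523)
go((616-63*c,120.2-63*s,265.5)); go((616+6*c,120.2+6*s,265.5))
E
```

```text
eef [553.6 116.9 266.6] F [-0.97 -0.79 -2.74] shift [ 0.001 -0.009  0.019] n 0.02 yawy 3.02 tilt [0.0008 0.    ] grip 0.15773963862738488 40.51859378814697 t 13.6
eef [553.6 116.9 266.6] F [-0.97 -0.79 -2.74] shift [1.000e-03 1.141e+00 2.000e-02] n 1.14 yawy 3.02 tilt [0.0008 0.    ] grip 0.15773963862738488 40.51859378814697 t 13.6
```

Emit:
{"fn": "send_rows", "kwargs": {"targets": [0,0,0,0,0.1,0.019,-1,0,0,0,0,0.2,0,-1,0,0,0,0,0.05,0,-1,0,0,0,0,0,0,-1]}}

```text
time_s: 14.1
eef_pos: [574.2, 118.0, 265.0]
ee_rot: [0.0, 0.688, 0.725, 0.0]
force: [-0.2, 0.2, -3.1]
grip_width: 0.159
grip_force: 40.5
```

Emit:
{"fn": "send_rows", "kwargs": {"targets": [0,0,0,0,0.05,0,-1,0,0,0,0,0.05,0,-1,0,0,0,0,0.05,0,-1,0,0,0,0,0,0,-1]}}

```text
time_s: 14.6
eef_pos: [583.2, 118.4, 264.9]
ee_rot: [-0.0, 0.688, 0.725, -0.0]
force: [0.0, -0.4, -3.1]
grip_width: 0.157
grip_force: 40.5
```

Emit:
{"fn": "send_rows", "kwargs": {"targets": [0,0,0,0,0.03,-0.01,-1,0,0,0,0,0.04,0,-1,0,0,0,0,0.0,0,-1]}}

```text
time_s: 14.98
eef_pos: [587.4, 118.7, 265.5]
ee_rot: [-0.0, 0.688, 0.725, -0.0]
force: [-0.1, -1.0, -3.0]
grip_width: 0.16
grip_force: 40.5
```

Emit:
{"fn": "send_rows", "kwargs": {"targets": [0,0,0,0,0.04,0,-1,0,0,0,0,0.04,0,-1,0,0,0,0,0.0,0,-1]}}

```text
time_s: 15.35
eef_pos: [592.2, 118.9, 265.4]
ee_rot: [-0.0, 0.688, 0.725, -0.0]
force: [-0.5, 0.2, -2.3]
grip_width: 0.156
grip_force: 40.5
```

Emit:
{"fn": "send_rows", "kwargs": {"targets": [0,0,0,0,0.04,0,-1,0,0,0,0,0.04,0,-1,0,0,0,0,0.0,0,-1]}}

```text
time_s: 15.72
eef_pos: [597.0, 119.2, 265.5]
ee_rot: [-0.0, 0.688, 0.725, -0.0]
force: [0.0, -0.0, -3.0]
grip_width: 0.157
grip_force: 40.5
```

The eye is over the tip with no resistance. I'll continue back towards the stop.

Emit:
{"fn": "send_rows", "kwargs": {"targets": [0,0,0,0,0.06,0,-1,0,0,0,0,0.06,0,-1,0,0,0,0,0.06,0,-1,0,0,0,0,0.06,0,-1,0,0,0,0,0,0,-1]}}

```text
time_s: 16.35
eef_pos: [611.4, 119.9, 265.4]
ee_rot: [-0.0, 0.688, 0.725, -0.0]
force: [-0.1, 0.4, -2.6]
grip_width: 0.161
grip_force: 40.5
```

Emit:
{"fn": "send_rows", "kwargs": {"targets": [0,0,0,0,0.06,0,-1,0,0,0,0,0.06,0,-1,0,0,0,0,0.06,0,-1,0,0,0,0,0,0,-1]}}

```text
time_s: 16.85
eef_pos: [622.2, 120.5, 265.4]
ee_rot: [-0.0, 0.688, 0.725, -0.0]
force: [0.5, 0.2, -3.3]
grip_width: 0.156
grip_force: 40.5
```

Emit:
{"fn": "send_rows", "kwargs": {"targets": [0,0,0,0,0.04,0,-1,0,0,0,0,0,0,-1]}}

```text
time_s: 17.1
eef_pos: [624.5, 120.6, 265.5]
ee_rot: [0.0, 0.688, 0.725, 0.0]
force: [-0.0, 0.1, -3.0]
grip_width: 0.158
grip_force: 40.5
```

Emit:
{"fn": "send_rows", "kwargs": {"targets": [0,0,0,0,0.04,0,-1,0,0,0,0,0,0,-1]}}

```text
time_s: 17.35
eef_pos: [626.9, 120.8, 265.5]
ee_rot: [-0.0, 0.688, 0.725, -0.0]
force: [0.4, -1.0, -3.0]
grip_width: 0.157
grip_force: 40.5
```

Emit:
{"fn": "send_rows", "kwargs": {"targets": [0,0,0,0,0.04,0,-1,0,0,0,0,0,0,-1]}}

```text
time_s: 17.6
eef_pos: [629.3, 120.9, 265.5]
ee_rot: [-0.0, 0.688, 0.725, -0.0]
force: [-0.9, 1.8, -4.0]
grip_width: 0.161
grip_force: 40.5
```

Emit:
{"fn": "send_rows", "kwargs": {"targets": [0,0,0,0,0.04,0,-1,0,0,0,0,0,0,-1]}}

```text
time_s: 17.85
eef_pos: [631.5, 121.0, 265.4]
ee_rot: [-0.0, 0.688, 0.725, -0.0]
force: [-1.6, 0.1, -3.1]
grip_width: 0.155
grip_force: 40.6
```

Emit:
{"fn": "send_rows", "kwargs": {"targets": [0,0,0,0,0.04,0,-1,0,0,0,0,0,0,-1]}}

```text
time_s: 18.1
eef_pos: [633.8, 121.1, 265.4]
ee_rot: [-0.0, 0.688, 0.725, -0.0]
force: [-3.3, -0.2, -2.3]
grip_width: 0.159
grip_force: 40.6
```

Stop reached at x ≈ 630. I'll ease back the spring and lower gently.

Emit:
{"fn": "send_rows", "kwargs": {"targets": [0,0,0,0,-0.04,0,-1,0,0,0,0,0,0,-1,0,0,0,0,0,0.05,-1,0,0,0,0,0,0.05,-1,0,0,0,0,0,0,-1]}}

```text
time_s: 18.73
eef_pos: [631.5, 121.0, 259.2]
ee_rot: [-0.0, 0.688, 0.725, -0.0]
force: [-2.1, -0.5, -3.5]
grip_width: 0.156
grip_force: 40.6
```

Emit:
{"fn": "send_rows", "kwargs": {"targets": [0,0,0,0,0,0.02,-1,0,0,0,0,0,0,-1]}}

```text
time_s: 18.98
eef_pos: [631.7, 121.0, 258.4]
ee_rot: [0.0, 0.688, 0.725, 0.0]
force: [-2.0, -0.7, -1.7]
grip_width: 0.16
grip_force: 40.7
```

Emit:
{"fn": "send_rows", "kwargs": {"targets": [0,0,0,0,0,0.01,-1,0,0,0,0,0,0,-1,0,0,0,0,0,0,-1]}}

```text
time_s: 19.35
eef_pos: [631.7, 121.0, 257.9]
ee_rot: [0.0, 0.688, 0.725, 0.0]
force: [-1.2, -0.4, 0.4]
grip_width: 0.157
grip_force: 40.8
```

Emit:
{"fn": "send_rows", "kwargs": {"targets": [0,0,0,0,-0.015,0,-1,0,0,0,0,0,0,-1,0,0,0,0,0,0,-1], "newtons": 20}}

```text
time_s: 19.73
eef_pos: [630.8, 121.0, 257.8]
ee_rot: [0.0, 0.688, 0.725, 0.0]
force: [-0.3, 0.3, -0.9]
grip_width: 0.158
grip_force: 40.9
```

Emit:
{"fn": "send_rows", "kwargs": {"targets": [0,0,0,0,0,0,-0.66,0,0,0,0,0,0,-0.6,0,0,0,0,0,0,-0.5,0,0,0,0,0,0,-0.4,0,0,0,0,0,0,-0.4]}}

```text
time_s: 20.35
eef_pos: [630.7, 121.0, 257.7]
ee_rot: [0.0, 0.688, 0.725, 0.0]
force: [-0.1, -0.3, -0.3]
grip_width: 0.301
grip_force: 0.0
```

```bash
python3 - <<'E'
from h import *
go((632,121,258))
s=cap('scene','s7.png')
b=s['img'];h=cv2.cvtColor(b,cv2.COLOR_RGB2HSV);m=cv2.inRange(h,(5,190,120),(15,255,255))
k,l,st,ce=cv2.connectedComponentsWithStats(m);print([(st[i].tolist(),ce[i].round(1)) for i in range(1,k) if st[i,4]>15])
e=np.array([631,121,0]);x=np.array([.9986,.0523,0]);y=np.array([-.0523,.9986,0])
for dz in(291,175,110): print(dz,[proj(s,e+x*7+y*q+np.array([0,0,dz])).round(1) for q in(-20,20)])
E
```

```text
eef [630.7 121.  257.7] F [-0.06 -0.33 -0.31] shift [-0.     0.021 -0.004] n 0.02 yawy 3.02 tilt [ 0.0001 -0.    ] grip 0.3006573034505229 0.0 t 20.35
[([245, 183, 14, 37, 311], array([253. , 202.8])), ([317, 192, 63, 60, 1079], array([349.5, 219.1]))]
291 [array([243.3, 182.1]), array([253.4, 188.4])]
175 [array([244.8, 215.5]), array([254.4, 222.1])]
110 [array([245.6, 232.8]), array([255. , 239.5])]
```

Released, and the scraper hangs in place. I'll withdraw straight up.

Emit:
{"fn": "send_rows", "kwargs": {"targets": [0,0,0,0,0,-0.1,-0.3,0,0,0,0,0,-0.3,-0.3,0,0,0,0,0,-0.4,-0.3,0,0,0,0,0,-0.6,-0.3,0,0,0,0,0,-0.6,-0.3]}}

```text
time_s: 21.02
eef_pos: [630.5, 121.0, 379.5]
ee_rot: [0.0, 0.688, 0.725, 0.0]
force: [0.0, -0.8, 0.9]
grip_width: 0.346
grip_force: 0.0
```

Emit:
{"fn": "send_rows", "kwargs": {"targets": [0,0,0,0,0,-0.3,-0.3,0,0,0,0,0,0,-0.3,0,0,0,0,0,0,-0.3,0,0,0,0,0,0,-0.3,0,0,0,0,0,0,-0.3]}}

```text
time_s: 21.65
eef_pos: [630.6, 121.0, 395.3]
ee_rot: [-0.0, 0.688, 0.726, -0.0]
force: [0.5, 0.3, -0.6]
grip_width: 0.351
grip_force: 0.0
```

```bash
python3 - <<'E'
from h import *
def blob(c):
    h=cv2.cvtColor(c['img'],cv2.COLOR_RGB2HSV);m=cv2.inRange(h,(5,190,120),(15,255,255))
    k,l,st,ce=cv2.connectedComponentsWithStats(m);return [(st[i].tolist(),ce[i].round(1)) for i in range(1,k) if 15<st[i,4]<900]
s=cap('scene');print(blob(s))
for _ in range(10): s=cap('scene','s8.png')
print(blob(s)); go((632,121,258))
q=proj(s,(630,121,0))
f=lambda n:cv2.cvtColor(cv2.imread(n),cv2.COLOR_BGR2HSV)
for n in('pics/scene0.png','pics/s8.png'):
    h=f(n);print([cv2.connectedComponentsWithStats(cv2.inRange(h,lo,hi)[140:230,170:260])[2][1:].max(0).tolist() for lo,hi in(((105,180,60),(125,255,255)),((0,200,90),(3,255,255)))])
E
```

```text
[([244, 181, 15, 39, 407], array([251.8, 199.8]))]
[([244, 181, 16, 39, 409], array([251.8, 199.7]))]
eef [630.7 121.  395.7] F [-0.46 -0.59 -0.05] shift [-1.000e-03  2.100e-02  2.296e+00] n 2.3 yawy 3.02 tilt [ 0. -0.] grip 0.3553678337793725 0.0 t 22.2
[[60, 33, 11, 33, 220], [30, 15, 13, 35, 218]]
[[60, 33, 11, 33, 221], [30, 15, 13, 35, 219]]
```

The scraper is at rest and the neighbouring tools haven't moved. I'm handing the job in.

```bash
python3 -c "
from rig import job;print(job.finish_job())"
```

```text
the job is handed in; nothing more can be done
None
```

The scraper hangs at rest by its eye on the yellow hook, against the stop and let go, and the job is handed in; the two loose look-alike scrapers toppled during the lift, but the red cap and the blue and red hanging tools measured unmoved, and I did not measure the frame, jar, cup or the other two hanging tools.

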